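Put the microscope optics back in their storage case

ROBOT

A 6-joint arm with a two-finger parallel gripper is mounted at the origin on the work surface. World frame = base frame: x ahead of the robot, y to its left, z up, the work surface at z = 0. Lengths are in m, angles in rad, forces in N, time in s.
With the tool pointing down it reaches from about 0.35 to 0.975 m from the base axis. Payload 7.1 kg.
Tool frame: the origin (TCP) lies where the fingers leave the gripper's body, on its centre line; the fingertips stand 80 mm ahead of it and the grasp point (between the pads) lies 61 mm ahead of it; z points along the fingers, y is the direction in which the jaws open and shut (so a half turn about z gives the same grasp; the last joint's range is limited). The gripper opens to 88 mm and grips with 3 to 60 N. Pads are 20 mm wide; open, the fingers measure 115 mm over their backs; the gripper's body (75 mm by 178 mm) begins 61 mm behind the grasp point.
Start: joints at [-1.241, 0.423, 1.63, -0, 1.089, -0.019], TCP at [0.214, -0.587, 0.303] pointing down, gripper open.
Joint ranges: [-3, 3], [-0.9, 2.11], [0.09, 2.58], [-1.31, 4.45], [0.11, 2.69], [-2.54, 2.54]. Speed limits (rad/s): [2.39, 2.39, 3.01, 3.14, 3.14, 3.14].

INTERFACE

Orientations are given as [roll, pitch, yaw] about the fixed x, y, z axes, in that order (R = Rz(yaw) Ry(pitch) Rx(roll)).
In Python, from cell import env, kin, eyes, ticket gives the robot as it stands. Calls block until the motion is done:
- env.reach(position, orientation): joint-space move of the TCP to a pose.
- env.line_to(position, ori=None, feed=0.15, force_limit=None): straight line of the TCP; ori=None keeps the orientation; feed is the mean speed in m/s. With force_limit (N) it stops when the force on the tool has changed by that much, and returns True; else False.
- env.goto_joints(angles): joint-space move.
- env.grip(opening, strength=None): finger opening in m; strength is the grip in N (None keeps the last); returns when the fingers have stopped.
- env.dwell(seconds).
- kin.solve_ik(position, orientation): joint angles nearest the present ones, or None.
- eyes.grab_frame(name): name is "scene" or "top" or "wrist"; returns a dict with "color" (420x560x3 uint8, blue, green, red), "range_z" (420x560 float32, m along the optical axis (not along the pixel's ray), 0 where there is no reading), "fx", "fy", "cx", "cy" (pixels), "rvec" (rotation vector, rad) and "tvec" (3), from world to camera coordinates, as OpenCV has them. Camera axes: x right, y down, z forward; pixel columns grow to the right and rows downward; lengths in m; the calibration is good to about 2 mm. The wrist camera is an equidistant fisheye: a pixel r from the principal point sees the ray r / f radians off the axis. A picture is of the moment at which its call begins.
A pose or a line that the arm cannot do raises env.IKError and nothing moves.
- ticket.finish_job(): hands the job in, once; it reports no verdict.
Readings, each from a call of its own:
- env.get_time_s(): time.
- env.get_joint_positions(): joint angles.
- env.get_joint_velocities(): joint speeds.
- env.get_effort(): joint torques, N m.
- env.get_tcp_pos(): TCP position.
- env.get_tcp_rot(): TCP orientation.
- env.get_contact_force(): force on the tool from outside, world axes, zero at the start.
- env.get_moment(): the same for the moment, N m.
- env.get_grip_width(): finger opening in m.
Only numpy, scipy, OpenCV 4.12 (cv2) and the standard library are available. Lean on these libraries where they do the work, as an engineer would, in place of code of your own. Each camera call takes 0.05 s, during which the arm holds its last target. There are 200 camera calls.

TASK

The microscopy session is over: put the four loose optical parts on the bench mat (objective, eyepiece, filter cube and prism slider) back into the storage case, each standing or lying as it does now, right down in the pocket cut to its shape and size. They are delicate: set each one down gently, never drop it, and leave the cleaner bottle and the tissue box where they stand.

Things in the scene. Friction and masses are not known exactly. Their poses are not given: they have to be found in the camera images.
- objective_center (a point): Microscope objective, standing nose up on the bench mat (a fixed grey-green sheet 290 x 260 x 2 mm): bare-metal cylinder 30 mm in diameter and 60 mm high, tapering above 44 mm to a narrow nose; foot 25 mm in diameter, 6 mm high. About 0.15 kg. Point: on its axis, half-way up (30 mm above its underside); z up along the axis.
- eyepiece_center (a point): Eyepiece, standing on its black eyecup on the mat: 60 mm high, black head 46 mm in diameter for the lower 30 mm, above it a steel barrel 30 mm in diameter (the part to grip) with a dark lens on top. About 0.13 kg. Point: on its axis, 30 mm above its underside; z up.
- cube_center (a point): Filter cube, standing on the mat: black block 38 x 38 mm and 42 mm high with a round metal-rimmed window on top and on two sides. About 0.10 kg. Point: its centre, 21 mm above its underside; x and y square to its sides, z up.
- slider_center (a point): Prism slider, lying flat on the mat: black bar 84 x 28 x 18 mm with a steel knob (16 mm in diameter, 16 mm long) on one end, 100 mm long in all. About 0.13 kg. Point: middle of the whole 100 mm length, 9 mm above its underside; x along its length towards the knob, y across its 28 mm width, z up. Its pocket is shallow and has no room for fingers: grip only its upper 11 mm, or let go with it a few mm above the pocket floor.
- objective_pocket_floor (a point): Pocket for the objective: the smaller round one, 44 mm in diameter, 12 mm deep. Its point lies at the centre of the pocket's floor, z up. The insert is a dark block 130 x 100 mm (x, y), fixed in the storage case; its top face is 12 mm above this point, pocket floor light grey. The four inserts lie two by two in a grey case (268 x 208 x 28 mm, low walls as high as the inserts, nothing stands higher), all turned alike, in any order.
- eyepiece_pocket_floor (a point): Pocket for the eyepiece: the larger round one, 60 mm in diameter, 12 mm deep. Its point lies at the centre of the pocket's floor, z up. The insert is a dark block 130 x 100 mm (x, y), fixed in the storage case; its top face is 12 mm above this point, pocket floor light grey.
- cube_pocket_floor (a point): Pocket for the filter cube: square, 52 x 52 mm, 12 mm deep, sides along x and y; the cube may go in any quarter turn. Its point lies at the centre of the pocket's floor, z up. The insert is a dark block 130 x 100 mm (x, y), fixed in the storage case; its top face is 12 mm above this point, pocket floor light grey.
- slider_pocket_floor (a point): Pocket for the prism slider: long rectangle 114 mm (along x) by 42 mm (along y), 5 mm deep; the slider may point either way along it. Its point lies at the centre of the pocket's floor, z up. The insert is a dark block 130 x 100 mm (x, y), fixed in the storage case; its top face is 5 mm above this point, pocket floor light grey.
- cleaner_center (a point): Bystander: brown glass bottle of lens cleaner, loose, 40 mm in diameter, 95 mm high; leave it. Point: on its axis, half-way up.
- tissues_center (a point): Bystander: white lens-tissue box, loose, 120 x 75 x 42 mm (x, y, z) with a grey slot in its top; leave it. Point: its centre.
Things that resemble listed ones, but are neither listed nor needed, are in the scene too. What is shaped like the part that bears eyepiece_center but blue is not meant. There is more than one size of the part that bears slider_center; the job needs the smaller.

How it is judged:
By the outcome, as a careful person would: the job done as asked, in the order asked, and still so for the second after the job is handed in, with the robot touching nothing.
It also fails if it takes over 112 s, if anything falls off the work surface, if the arm or the gripper's body presses on something with over 40 N, if the wrist force passes 120 N, or if a joint passes its speed limit or range.

## Working session

There is one attempt and no reset: what is moved stays moved. The work goes in short steps, each a Python script; the robot and the scene stay as the last script left them, time stands still between calls to the robot, and variables do not carry over. Pictures are saved under pics/ and viewed, about 12 in all and at most 16, crops included, and the job is handed in when it is done.

```bash
ls; mkdir -p pics; python3 - <<'E'
from cell import env,kin,eyes
import cv2,pickle
for n in("scene","top"):
    f=eyes.grab_frame(n); pickle.dump(f,open(n+".pkl","wb")); cv2.imwrite(f"pics/{n}0.png",f["color"]); print(n,f["fx"],f["cx"],f["rvec"],f["tvec"])
print(env.get_time_s(),env.get_tcp_rot())
E
```

```text
pics
scene 451.23359529273466 279.54545911193134 [ 1.66207071  1.71068704 -0.82832671] [ 0.0224111  -0.32892306  1.62808638]
top 403.10325903624846 281.3232491056616 [ 2.17838205 -2.17346185  0.11803038] [0.00772532 0.59556025 0.98838461]
0.1 [-3.14026720e+00 -2.34174429e-05  3.48812673e-01]
```

View pics/top0.png

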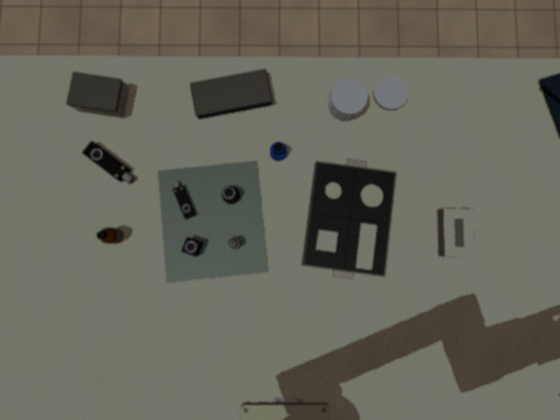

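View pics/scene0.png

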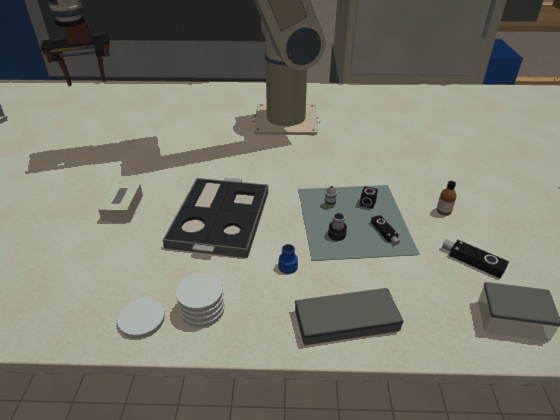

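The top view shows the mat at (160-268, 162-282). On it are the slider (184,200), eyepiece (231,194), cube (192,246) and objective (235,242).

- **Lookalikes, both off the mat:** a bigger slider at (108,160) and a blue eyepiece at (279,151). The black eyepiece and the smaller slider, both on the mat, are the ones meant.
- **Case pockets:** small round (333,190), large round (372,196), square (327,241), long rectangle (367,246).

```bash
cat > h.py <<'E'
import numpy as np,cv2,pickle
def cam(f):
    R=cv2.Rodrigues(np.array(f["rvec"],float))[0]; return R,-R.T@np.array(f["tvec"],float).ravel()
def ray(f,uv,fish=False):
    R,C=cam(f); uv=np.atleast_2d(np.asarray(uv,float))
    x=(uv[:,0]-f["cx"])/f["fx"]; y=(uv[:,1]-f["cy"])/f["fy"]
    if fish:
        r=np.hypot(x,y)+1e-12; d=np.c_[x/r*np.sin(r),y/r*np.sin(r),np.cos(r)]
    else: d=np.c_[x,y,np.ones(len(x))]
    return C,d@R
def onplane(f,uv,z,fish=False):
    C,d=ray(f,uv,fish); return C+d*((z-C[2])/d[:,2])[:,None]
def cloud(f,fish=False):
    h,w=f["range_z"].shape; v,u=np.mgrid[:h,:w]; uv=np.c_[u.ravel(),v.ravel()]
    C,d=ray(f,uv,fish); R,_=cam(f); zc=d@R[2]
    P=C+d*(f["range_z"].ravel()/np.maximum(zc,1e-3))[:,None]; P[f["range_z"].ravel()==0]=np.nan
    return P.reshape(h,w,3)
E
python3 - <<'E'
from h import *
np.set_printoptions(precision=4,suppress=True)
f=pickle.load(open("top.pkl","rb")); im=f["color"]; P=cloud(f)
print("cam",cam(f)[1])
for n,u,v in[("mat",210,265),("table",290,300),("slider",184,200),("eye",231,192),("cube",191,245),("obj",235,242),("big",108,160),("pocketO",333,190),("E",372,196),("C",327,241),("S",367,246),("ins",350,215)]:
    print(n,P[v,u])
# pockets
g=cv2.cvtColor(im,cv2.COLOR_BGR2GRAY)
m=np.zeros_like(g); m[172:268,308:390]=255
t=cv2.threshold(g,0,255,cv2.THRESH_OTSU)[1]&m
t=((g>95)&(m>0)).astype(np.uint8)*255
for c in cv2.findContours(t,cv2.RETR_EXTERNAL,cv2.CHAIN_APPROX_NONE)[0]:
    if cv2.contourArea(c)<60: continue
    W=onplane(f,c.reshape(-1,2),.016)[:,:2].astype(np.float32); print("pocket",cv2.minAreaRect(c)[0],cv2.minAreaRect(W))
M=np.zeros_like(g)
for n,(a,b,c,d) in dict(mat=(155,155,275,285),).items():
    Z=P[b:d,a:c,2]; X=P[b:d,a:c]
    q=(Z>.012).astype(np.uint8); k,l,s,ce=cv2.connectedComponentsWithStats(q)
    for i in range(1,k):
        if s[i,4]>15:
            w=X[l==i]; top=np.nanpercentile(w[:,2],90); print(ce[i]+[a,b],s[i,4],top,cv2.minAreaRect(w[:,:2].astype(np.float32)))
a=cv2.resize(im[150:290,150:400],None,fx=3.2,fy=3.2,interpolation=cv2.INTER_CUBIC); cv2.imwrite("pics/crop1.png",cv2.convertScaleAbs(a,alpha=1.5))
E
```

```text
cam [0.4958 0.0194 1.0418]
mat [0.4464 0.1905 0.0015]
table [ 0.3586 -0.0137  0.0005]
slider [0.6108 0.2563 0.0217]
eye [0.6261 0.1325 0.0632]
cube [0.497  0.2306 0.0465]
obj [0.5044 0.1214 0.0609]
big [0.7122 0.4508 0.0268]
pocketO [ 0.638  -0.1234  0.0192]
E [ 0.6228 -0.2232  0.0195]
C [ 0.5077 -0.1067  0.0196]
S [ 0.4953 -0.2064  0.0265]
ins [ 0.5733 -0.1647  0.0267]
pocket (326.5699462890625, 240.50999450683594) ((0.5091519951820374, -0.1060863733291626), (0.046952348202466965, 0.0478045828640461), 81.4443359375)
pocket (366.0324401855469, 245.97438049316406) ((0.49546700716018677, -0.20627319812774658), (0.03900604322552681, 0.11135818809270859), 82.28764343261719)
pocket (371.0, 195.0) ((0.6258376240730286, -0.2216423749923706), (0.05179262533783913, 0.051787588745355606), 0.16025784611701965)
pocket (333.0, 190.0) ((0.6384403705596924, -0.1238521933555603), (0.03604670614004135, 0.03640379756689072), 89.47758483886719)
pocket (310.0, 190.0) ((0.6384441256523132, -0.06469452381134033), (0.01033031940460205, 0.09338834881782532), 89.72867584228516)
[183.0288 199.6115] 417 0.022708890455090724 ((0.615948498249054, 0.2611333131790161), (0.10031203180551529, 0.028909975662827492), 23.7469539642334)
[230.5692 193.9192] 260 0.06423886951113827 ((0.6264395117759705, 0.13774722814559937), (0.042098481208086014, 0.044114843010902405), 89.84417724609375)
[191.8169 245.8873] 284 0.04681305757283756 ((0.49518781900405884, 0.2316143810749054), (0.03835798799991608, 0.03879350796341896), 70.20126342773438)
[233.4254 242.3955] 134 0.06291328131249947 ((0.5032809972763062, 0.12796327471733093), (0.02717304788529873, 0.029448706656694412), 0.4945521056652069)
```

View pics/crop1.png

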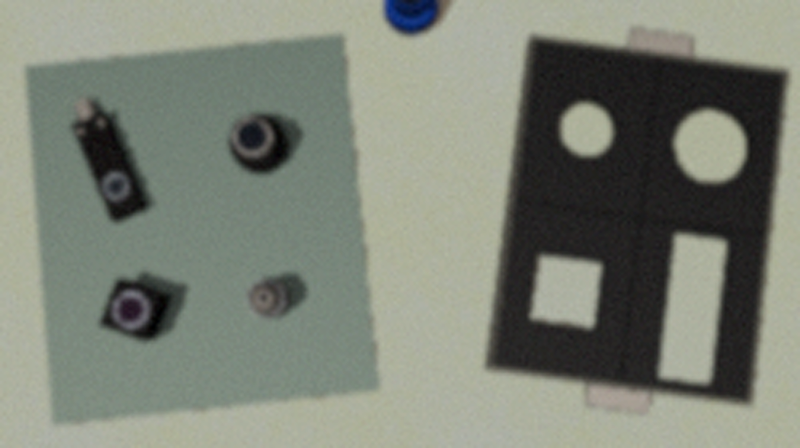

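The crop confirms it: black eyepiece and 100 mm slider on the mat, and the four pockets with spacings of 130/100 mm as expected. Now I'll take one close wrist look above the mat and one above the case.

```bash
cat > look.py <<'E'
from cell import env,kin,eyes
from h import *
import sys
np.set_printoptions(precision=4,suppress=True)
def look(name):
    f=eyes.grab_frame("wrist"); pickle.dump(f,open(name+".pkl","wb")); cv2.imwrite(f"pics/{name}.png",f["color"]); return f
E
python3 - <<'E'
from look import *
pi=np.pi
env.reach([.55,-.16,.30],[pi,0,0]); look("wcase"); print(env.get_time_s(),cam(pickle.load(open("wcase.pkl","rb")))[1])
env.reach([.54,.18,.30],[pi,0,0]); look("wmat"); print(env.get_time_s())
a=cv2.imread("pics/wcase.png");b=cv2.imread("pics/wmat.png")
cv2.imwrite("pics/both.png",cv2.resize(np.hstack([a,b])[:, :],(800,300)))
f=pickle.load(open("wmat.pkl","rb")); P=cloud(f,True)
q=((P[...,2]>.012)&(P[...,2]<.08)&(P[...,0]>.4)&(P[...,0]<.7)&(P[...,1]>.06)&(P[...,1]<.32)).astype(np.uint8)
k,l,s,ce=cv2.connectedComponentsWithStats(q)
for i in range(1,k):
    if s[i,4]>80:
        w=P[l==i]; top=np.nanpercentile(w[:,2],95); t=w[w[:,2]>top-.006]
        print(ce[i],s[i,4],top,cv2.minAreaRect(w[:,:2].astype(np.float32)),"top",cv2.minAreaRect(t[:,:2].astype(np.float32)))
f=pickle.load(open("wcase.pkl","rb")); P=cloud(f,True); g=cv2.cvtColor(f["color"],cv2.COLOR_BGR2GRAY)
reg=(P[...,0]>.43)&(P[...,0]<.70)&(P[...,1]>-.27)&(P[...,1]<-.06)
t=(reg&(g>95)).astype(np.uint8)
for c in cv2.findContours(t,cv2.RETR_EXTERNAL,cv2.CHAIN_APPROX_NONE)[0]:
    if cv2.contourArea(c)<300: continue
    M=cv2.moments(c);u=[M["m10"]/M["m00"],M["m01"]/M["m00"]]
    print(u,P[int(u[1]),int(u[0])],cv2.minAreaRect(onplane(f,c.reshape(-1,2),.016,True)[:,:2].astype(np.float32)))
E
```

```text
2.1167 [ 0.6325 -0.1604  0.3819]
3.45
[205.1757 123.4665] 2015 0.021217825240614947 ((0.615119457244873, 0.262325644493103), (0.10007254779338837, 0.02897791750729084), 23.436819076538086) top ((0.615119457244873, 0.262325644493103), (0.10007254779338837, 0.02897791750729084), 23.436819076538086)
[313.5601 109.5646] 1323 0.06295950280265605 ((0.6262183785438538, 0.1402037888765335), (0.043021105229854584, 0.0434289388358593), 0.9809910655021667) top ((0.6259803771972656, 0.13995614647865295), (0.02881024219095707, 0.02850891463458538), 0.9293003082275391)
[231.3265 225.6001] 1363 0.04525143699793473 ((0.494489848613739, 0.23269023001194), (0.03865092620253563, 0.039833877235651016), 69.97789001464844) top ((0.49424004554748535, 0.2327812761068344), (0.03865092620253563, 0.03930211067199707), 69.97789001464844)
[320.8073 218.8763] 768 0.0621466665243064 ((0.5040373802185059, 0.12990985810756683), (0.029635442420840263, 0.029605787247419357), 88.2499771118164) top ((0.5036351084709167, 0.1291804313659668), (0.01790664531290531, 0.017022792249917984), 88.895751953125)
[230.5289026275116
[... 505 characters left out ...]

[331.3353245718837, 120.13166069295102] [ 0.6245 -0.2204  0.0171] ((0.6245152354240417, -0.22148214280605316), (0.059288833290338516, 0.05845053493976593), 1.3503319025039673)
[242.70224719101122, 107.90363007778738] [ 0.6386 -0.1213  0.0176] ((0.6375048756599426, -0.12210606783628464), (0.0426020622253418, 0.04303402453660965), 88.97017669677734)
[203.94195502447928, 140.59741930130278] [ 0.6033 -0.0785  0.0284] ((0.5943648815155029, -0.08406031876802444), (0.050834428519010544, 0.21337838470935822), 86.77377319335938)
[333.5594040968342, 58.85959031657355] [ 0.6934 -0.22    0.0288] ((0.6980053782463074, -0.21066580712795258), (0.12776412069797516, 0.010721014812588692), 82.68412780761719)
```

View pics/both.png

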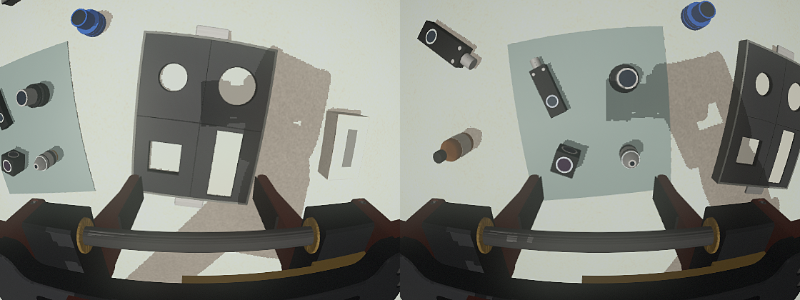

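Top and wrist views agree within about 2 mm, with sizes and heights as given and ±7 mm of pocket clearance. Objective first.

```bash
cat > pp.py <<'E'
from look import *
pi=np.pi; TIP=.080; Y=np.radians(-7.5); SAFE=.26
def pick(xy,yaw,tip,opening,width,strength=15):
    """tip: fingertip height above the part's underside (mat at z=.002)"""
    o=[pi,0,yaw]; z=.002+tip+TIP
    env.grip(opening); env.reach([*xy,SAFE],o); env.line_to([*xy,z+.03],feed=.25); 
    hit=env.line_to([*xy,z],feed=.08,force_limit=8)
    w=env.grip(width-.01,strength); print("pick hit",hit,"width",env.get_grip_width(),"t",env.get_time_s())
    env.line_to([*xy,SAFE],feed=.25); print("lifted width",env.get_grip_width(),env.get_contact_force())
def place(xy,yaw,tip,floor,opening):
    o=[pi,0,yaw]; z=floor+tip+TIP
    env.reach([*xy,SAFE],o); env.line_to([*xy,z+.035],feed=.2); env.dwell(.15)
    hit=env.line_to([*xy,z-.003],feed=.025,force_limit=2.5)
    p=env.get_tcp_pos(); print("set down",hit,"z err mm",(p[2]-z)*1e3,env.get_contact_force(),env.get_grip_width())
    return p
def release(p,opening):
    env.grip(opening); env.dwell(.1); env.line_to([p[0],p[1],SAFE],feed=.2); print("t",env.get_time_s())
E
python3 - <<'E'
from pp import *
pick([.5036,.1293],0,.016,.06,.030)
p=place([.6378,-.1228],0,.016,.016,.06)
look("w1")
E
```

```text
pick hit False width 0.030116005184801876 t 6.25
lifted width 0.029909459734104405 [-0.9812  0.2453 -1.8164]
set down True z err mm 0.13266490602960312 [-0.3165  0.3436  4.9498] 0.029721845265144525
```

View pics/w1.png

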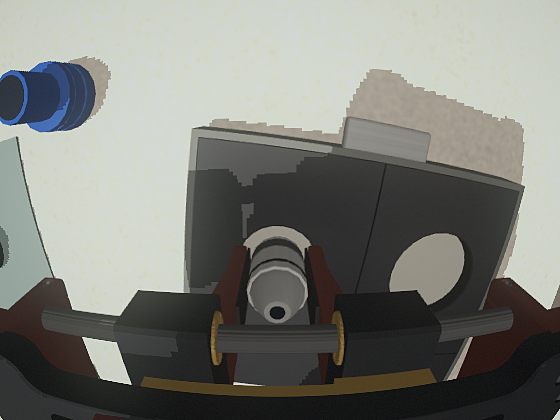

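The objective (280,290) stands inside its pocket and contact came within 0.13 mm of the expected height. Releasing it, then the eyepiece and the cube.

```bash
python3 - <<'E'
from pp import *
release(env.get_tcp_pos(),.055)
pick([.6262,.140],0,.034,.06,.030)
p=place([.625,-.2213],0,.034,.016,.06)
if abs(p[2]-(.016+.034+TIP))<.003: release(p,.055); look("w2")
E
```

```text
t 11.9083
pick hit False width 0.029848762474171373 t 14.9667
lifted width 0.029606643293753194 [-0.8312 -0.9735 -1.4337]
set down True z err mm 0.06754399948480372 [-1.4816 -0.1594  5.1872] 0.029714185796891262
t 20.5833
```

```bash
python3 - <<'E'
from pp import *
a=np.radians(-20)
pick([.4943,.2327],a,.018,.065,.038)
p=place([.508,-.105],Y,.018,.016,.06)
if abs(p[2]-(.016+.018+TIP))<.003: release(p,.06)
E
```

```text
pick hit False width 0.037523753728573736 t 24.4833
lifted width 0.037785675728704095 [-0.9297  0.4317 -1.5771]
set down True z err mm 0.0781777701966413 [-0.8135 -0.5214  2.8151] 0.03779020330890631
t 30.2
```

View pics/w2.png

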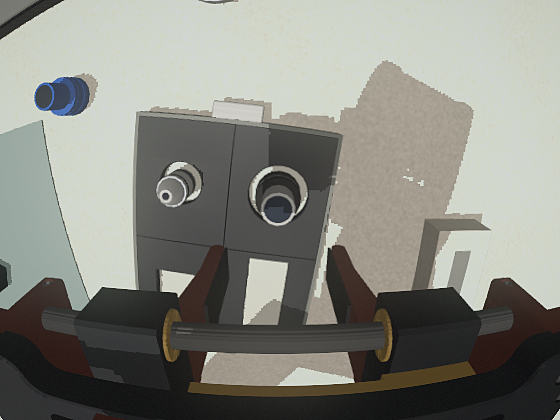

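Objective (175,185) and eyepiece (278,200) both stand in their round pockets. Slider next.

```bash
python3 - <<'E'
from pp import *
a=np.radians(23.5); d=-.006
pick([.6152+d*np.cos(a),.2622+d*np.sin(a)],a,.009,.055,.028,25)
p=place([.495+d*np.cos(Y),-.2042+d*np.sin(Y)],Y,.009,.023,.05)
look("w3")
E
```

```text
pick hit False width 0.027630479046276718 t 33.7083
lifted width 0.027917079161277898 [-0.3653 -0.0858 -1.6875]
set down True z err mm 0.17101144522442546 [0.3941 0.2344 4.5039] 0.02801756776500104
```

View pics/w3.png

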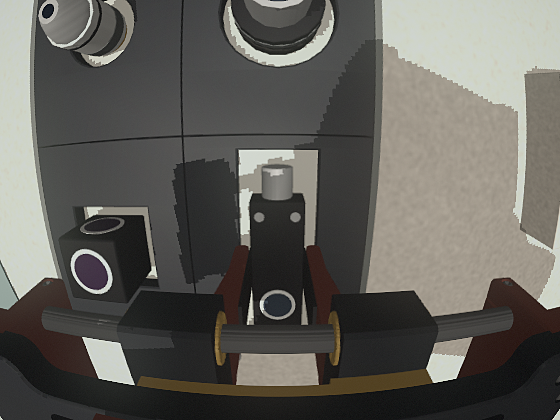

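The slider (277,240) lies squarely in its pocket, with its knob end clear of the pocket edge. I'll release it, back off and check everything.

```bash
python3 - <<'E'
from pp import *
release(env.get_tcp_pos(),.05)
env.reach([.42,-.17,.36],[pi,0,0]); f=look("w4")
P=cloud(f,True)
for n,c,r,lo in(("obj",(.6378,-.1228),.04,.05),("eye",(.625,-.2213),.045,.05),("cube",(.508,-.105),.04,.034),("slider",(.495,-.2042),.062,.033)):
    m=(np.hypot(P[...,0]-c[0],P[...,1]-c[1])<r)&(P[...,2]>lo)&(P[...,2]<.1); w=P[m]
    print(n,m.sum(),"top z",np.percentile(w[:,2],97),cv2.minAreaRect(w[:,:2].astype(np.float32)))
env.reach([.35,-.45,.36],[pi,0,0])
t0=pickle.load(open("top.pkl","rb")); t=eyes.grab_frame("top"); P0,P1=cloud(t0),cloud(t)
for n,(a,b,c,d) in dict(bottle=(90,220,135,250),tissues=(430,198,480,265)).items():
    for Q in(P0,P1):
        w=Q[b:d,a:c].reshape(-1,3); w=w[w[:,2]>.02]; print(n,np.median(w,0),len(w))
a=cv2.resize(t["color"][140:290,60:490],(800,279)); b=cv2.resize(f["color"],(420,315))
o=np.zeros((594,800,3),np.uint8); o[:279]=cv2.convertScaleAbs(a,alpha=1.4); o[279:,:420]=b; cv2.imwrite("pics/final.png",o); print(env.get_time_s())
E
```

```text
t 39.9917
obj 370 top z 0.0766247470578347 ((0.6310120820999146, -0.12189337611198425), (0.02010415866971016, 0.029510831460356712), 0.27497369050979614)
eye 600 top z 0.07756874791685503 ((0.622553825378418, -0.22085103392601013), (0.025770222768187523, 0.030262263491749763), 4.0321550369262695)
cube 1073 top z 0.05969179905327015 ((0.5078683495521545, -0.10410919785499573), (0.038256313651800156, 0.03943745791912079), 83.75340270996094)
slider 1721 top z 0.042462437880114744 ((0.49434638023376465, -0.20334714651107788), (0.02893695794045925, 0.1001337319612503), 82.27715301513672)
bottle [0.5209 0.4222 0.0647] 329
bottle [0.5209 0.4228 0.0641] 331
tissues [ 0.5304 -0.428   0.0427] 1623
tissues [ 0.5304 -0.4276  0.0427] 1631
41.7667
```

View pics/final.png

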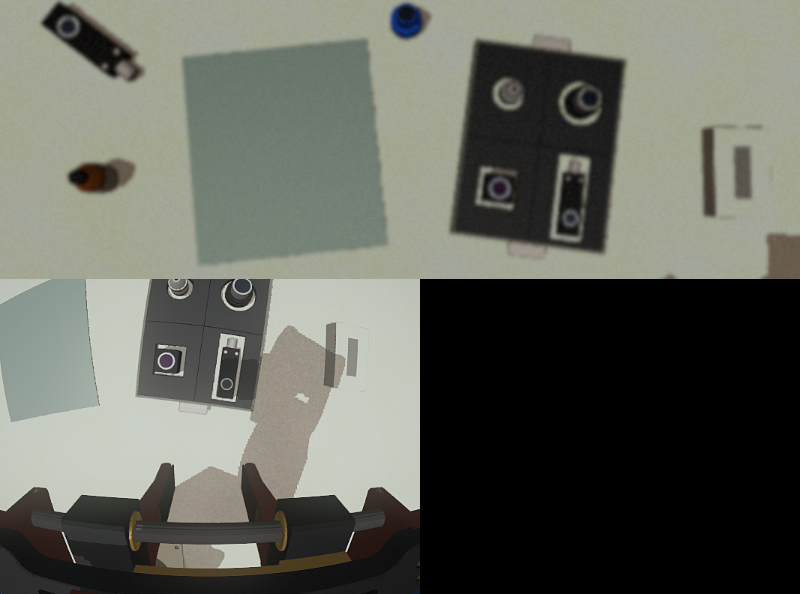

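All four parts sit in their pockets at the right heights: tops at 0.077, 0.078, 0.060 and 0.042 m, against 0.076, 0.076, 0.058 and 0.041 expected. The mat is empty and the bystanders haven't moved.

```bash
python3 -c "
from cell import ticket; print(ticket.finish_job())"
```

```text
the job is handed in; nothing more can be done
None
```

All four parts (objective, eyepiece, filter cube and prism slider) are back in the storage case, each in its own pocket. I handed the job in just after 42 s on the robot's clock.

- **Setting down:** each part was lowered slowly until it touched its pocket floor, within 0.2 mm of the height expected, and only then released.
- **Final checks:** the last camera views show all four parts in the right pockets, with their tops 1–2 mm above the expected heights, which is within calibration. The cube and slider are within about 1 mm of their pocket centres and about 1° of square.
- **Less exact:** the final measured centres of the objective and eyepiece were 7 mm and 2 mm off in x. The camera saw those two from the side and only in part, so I relied on the pictures, which show both inside their pockets.
- **Left alone:** the bottle and tissue box are within 1 mm of where they stood. I did not touch the blue eyepiece or the larger slider. No check failed.

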